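# Clamp the brass check disc in the thickness gauge with its ratchet knob

### The job

One of the two bench gauges holds a brass disc on its anvil, the other a dark steel one. On the gauge with the brass disc, turn the black ratchet knob on top clockwise (seen from above) until the spindle clamps the disc and the ratchet clearly slips, then let go and back away. Keep the brass disc on its anvil, leave the gauge clamped, and do not touch the other gauge.

Things in the scene. Friction and masses are not known exactly. Their poses are not given: they have to be found in the camera images.
- brass_knob (a point): Centre of the black knurled ratchet knob on top of the gauge with the brass disc: an upright cylinder 34 mm across, 30 mm tall (15 mm above and below this point), white line on top, free all round. It turns on a fixed vertical axis at fixed height. Under it: a silver thimble 26 mm across, then the white arm, top 55 mm below this point; a post to one side is lower still.
- brass_ratchet (a joint): How far the knob has slipped clockwise on its thimble, rad; 0 at the start. Turned clockwise, the knob first takes the thimble along (0.04 N m) and lowers the spindle 3 mm per rad, 1.2 to 2.4 mm to the disc (0.4 to 0.8 rad); then it slips at 0.075 N m. One turn of 1.35 rad is always enough; more does no harm. Turning back opens the gauge.
- brass_disc: Loose brass disc, 50 mm across, 12 mm thick, 0.2 kg, flat on the gauge's round steel anvil (58 mm across, top 50 mm above the table), straight below the knob; its yellow rim shows on both sides of the white arm. Origin at the centre of its underside, z up.
- plain_gauge: The other gauge, same make and size, with a dark steel disc; fixed; not to be touched. Origin on the table straight below its knob, z up. Base 90 mm along x, from 50 mm on -y to 90 mm on +y; a 125 mm tall post 70 mm towards +y carries the white arm over the anvil; the knob's top is 195 mm up.
Not all that is in view belongs to the job. Of the things that look like the brass_disc, the smaller one is meant.

How it is judged (in metres and radians):
At the end, for the whole second after the job is handed in: the ratchet knob has slipped at least 10 degrees (0.17 rad) on its thimble, and the brass disc is still clamped by the spindle (over 5 N on it), flat on its anvil and within 12 mm of the knob's axis (value of joint brass_ratchet above 0.17 rad and contact force between brass_disc and anything else above 5 N and horizontal distance between brass_knob and brass_disc below 0.012 m and angle between brass_disc's own z axis and vertical below 0.1 rad); the robot touches nothing.
It fails at once if the robot touches the other gauge, the one with the dark steel disc (over 1 N) (contact force between any of the fingers, the arm and plain_gauge above 1 N).
It also fails if it takes over 29 s, if anything falls off the work surface, if the arm or the gripper's body presses on something with over 40 N, if the wrist force passes 120 N, or if a joint passes its speed limit or range.

### The arm

A 6-joint arm with a two-finger parallel gripper is mounted at the origin on the work surface. World frame = base frame: x ahead of the robot, y to its left, z up, the work surface at z = 0. Lengths are in mm, angles in rad, forces in N, time in s.
With the tool pointing down it reaches from about 275 to 850 mm from the base axis. Payload 19 kg.
Tool frame: the origin (TCP) lies midway between the tips of the shut fingers; the grasp point (between the pads) lies 19 mm behind it; x points along the fingers, y is the direction in which the jaws open and shut, and the axes are right-handed (so a half turn about x gives the same grasp; the last joint's range is limited). The gripper opens to 85 mm and grips with 20 to 120 N. Pads are 22 mm wide; open, the fingers measure 114 mm over their backs; the gripper's body (76 mm by 85 mm) begins 54 mm behind the grasp point. The pads swing forward as they close: fully open they stand 13 mm farther back than shut.
Start: joints at [1.006, 0.15, 1.437, -0, 1.554, -0.134], TCP at [240.118, 522.43, 231.267] pointing down, gripper open.
Joint ranges: [-2.8, 2.8], [-0.68, 2.1], [0.12, 2.68], [-1.39, 4.53], [0.16, 2.79], [-2.81, 2.81]. Speed limits (rad/s): [1.89, 1.89, 2.22, 3.01, 3.01, 3.01].

### API

Orientations are given as a unit quaternion [w, x, y, z].
In Python, from cell import readout, read_camera, camera_model, hand_in, finder gives the robot as it stands.
- The arm moves only by the tool step_arm, never from a script. Its argument "deltas" is a list of rows, each an object of numbers: "x", "y", "z": the shift along the tool's x, y, z in units of 30 mm (1.0 is 30 mm); "wx", "wy", "wz": the turn, a rotation vector about the tool's x, y, z in units of 6 degrees (1.0 is 6 degrees); "hand": the opening, from 0 (shut) to 1 (fully open). A call has exactly 5 rows; each row shifts and turns the commanded pose from where the row before left it, along the tool's axes as they then stand; what a row does not reach is not made up. A row lasts 1/12 s, in which the tool goes at most 41.7 mm and 7.16 degrees, less where a joint would pass 70% of its speed; a pose out of reach is approached as far as the arm can. A call is refused whole if a number of a shift passes 1 or a number of a turn 1, either way. A call with a gripper value outside its range is refused whole. The fingers move at their own pace and stop on an object; "force" is the grip in N (left out, the last holds). Time passes only in rows, so rows that do not move let the fingers close, or fill a call up. It gives the time, the measured TCP pose, the force and the opening at its end, in the units of the state.
- readout.get_state(): the state, without advancing time (a new reading comes with each control period).
- read_camera(name): name is "scene" or "top" or "wrist"; returns the picture (480x640x3 uint8, red, green, blue); there is no depth.
- camera_model(name): a dict with "fx", "fy", "cx", "cy" (pixels), "rvec" (rotation vector, rad) and "tvec" (3), from world to camera coordinates, as OpenCV has them. Camera axes: x right, y down, z forward; pixel columns grow to the right and rows downward; lengths in mm; the calibration is good to about 2 mm. A picture is of the moment at which its call begins: read the wrist's pose just before it. camera_model takes no time and is no camera call; for the wrist camera it gives the pose at the moment of the call.
- hand_in(): hands the job in, once; it reports no verdict.
Trained networks look in the newest picture that a camera, given by its name, has taken for a name from the list of things; names that differ only in an ending like _2 or _b are one class to them, and where a whole thing is asked for, a point or a joint stands for the part that bears it (a point fixed in the world has none). Each returns a list of dicts, best first, with "conf" (0 to 1); they miss things now and then, are a little off and sometimes report something else, mostly with a low value. They report only what shows in the picture. A call takes as long as a camera call. They do not tell look-alikes from the thing itself.
- finder.masks_of(thing, camera): "mask" (480x640 bool, what is visible of it).
- finder.tip_of(thing, camera): "at" ([x, y, z] in mm, in the coordinates of the camera as it stood for that picture, good to about 4 mm: a listed point, or the origin of a listed thing).
The state is a dict: "time": time; "joint_pos": joint angles; "dq": joint speeds; "effort": joint torques, N m; "position": TCP position; "orientation": TCP orientation; "contact_force": force on the tool from outside, world axes, zero at the start; "torque": the same for the moment, N m; "finger_gap": opening from 0.0 (shut) to 1.0 (fully open).
Only numpy, scipy, OpenCV 4.12 (cv2) and the standard library are available. Lean on these libraries where they do the work, as an engineer would, in place of code of your own. Each camera call takes 0.05 s, during which the arm holds its last target. There are 200 camera calls.

## Working session

There is one attempt and no reset: what is moved stays moved. The work goes in short steps, Python scripts to look and compute and a tool call to move; the robot and the scene stay as the last step left them, time stands still between calls to the robot, and variables do not carry over. Pictures are saved under pics/ and viewed, about 8 in all and at most 12, crops included, and the job is handed in when it is done.

Besides the shell and the picture viewer there is one more tool, called after "Emit:" as name(argument=value, ...), one argument or row to a line, values as JSON. step_arm: Moves the arm, as the interface text tells. Its arguments: {"type":"object","properties":{"deltas":{"type":"array","items":{"type":"object","properties":{"x":{"type":"number"},"y":{"type":"number"},"z":{"type":"number"},"wx":{"type":"number"},"wy":{"type":"number"},"wz":{"type":"number"},"hand":{"type":"number"}}}},"force":{"type":"number"}},"required":["deltas"]}

```bash
mkdir -p pics; cat > h.py <<'E'
import numpy as np, cv2
from cell import readout, read_camera, camera_model, hand_in, finder
def shot(n,f):
    im=read_camera(n); cv2.imwrite('pics/'+f,im[:,:,::-1]); return im
def w(p,m):
    R=cv2.Rodrigues(np.array(m['rvec'],float))[0]; return R.T@(np.array(p,float)-np.array(m['tvec'],float).ravel())
def proj(P,m):
    return cv2.projectPoints(np.array(P,float).reshape(-1,3),np.array(m['rvec'],float),np.array(m['tvec'],float),np.array([[m['fx'],0,m['cx']],[0,m['fy'],m['cy']],[0,0,1.]]),None)[0].reshape(-1,2)
def ray_z(px,m,z):
    R=cv2.Rodrigues(np.array(m['rvec'],float))[0]; c=-R.T@np.array(m['tvec'],float).ravel()
    d=R.T@np.array([(px[0]-m['cx'])/m['fx'],(px[1]-m['cy'])/m['fy'],1]); return c+d*(z-c[2])/d[2]
E
python3 - <<'E'
from h import *
s=readout.get_state(); print(s['time'],s['orientation'],s['contact_force'])
for c in ['scene','top']:
    shot(c,c+'1.png'); m=camera_model(c)
    for t in ['brass_knob','brass_disc','plain_gauge']:
        for d in finder.tip_of(t,c): print(c,t,round(d['conf'],2),w(d['at'],m).round(),proj(w(d['at'],m),m).round())
E
```

```text
0.0 [ 0.69061865  0.15073713  0.69091244 -0.15153946] [0.71190623 0.408581   0.28345556]
scene brass_knob 0.82 [ 596. -182.  182.] [[303. 263.]]
scene brass_disc 0.91 [ 608. -307.    7.] [[263. 410.]]
scene brass_disc 0.67 [ 591. -182.   52.] [[303. 330.]]
scene plain_gauge 0.68 [467. 223.   2.] [[364. 219.]]
top brass_knob 0.72 [471. 217.   1.] [[173. 275.]]
top brass_knob 0.67 [ 594. -183.  181.] [[431. 184.]]
top brass_disc 0.85 [ 608. -307.   -1.] [[472. 198.]]
top brass_disc 0.63 [ 591. -185.   55.] [[411. 202.]]
top plain_gauge 0.93 [469. 217.  -2.] [[174. 276.]]
```

View pics/scene1.png

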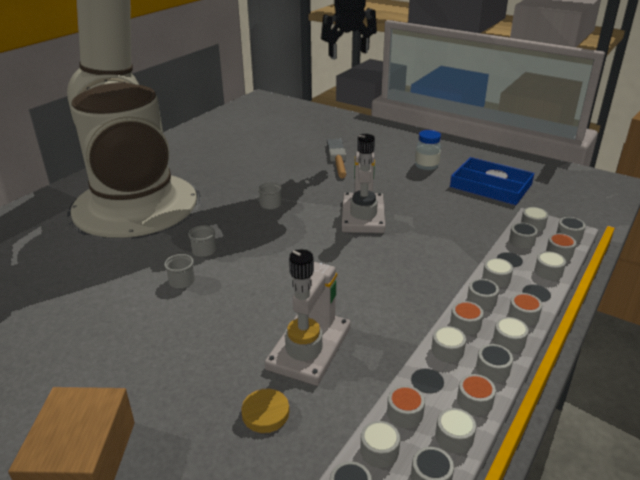

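View pics/top1.png

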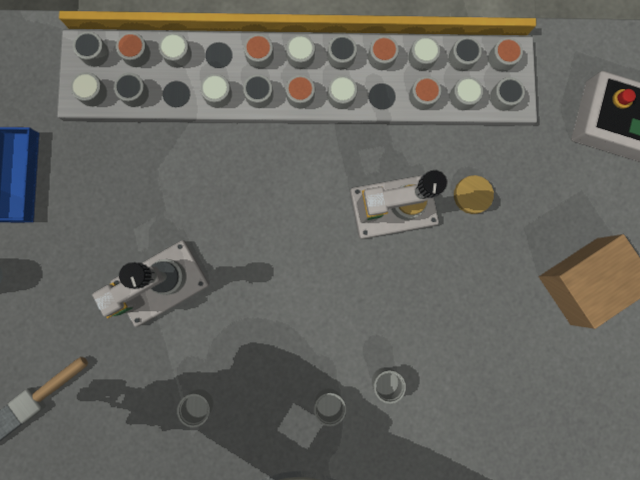

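The scene shot shows the brass gauge's knob at about (302,263), with the loose larger brass look-alike at (265,411). In the top view the knob is at (432,184), and the plain gauge is at (135,275) with its dark disc. The finder agrees: target knob ≈ (595,-183,181), other gauge ≈ (469,218).

```bash
python3 - <<'E'
from h import *
from scipy.spatial.transform import Rotation as Ro
s=readout.get_state();q=s['orientation'];R=Ro.from_quat(q,scalar_first=True)
print(R.as_matrix().round(3))
p=np.array(s['position']);print(p, (R.inv().apply(np.array([594,-183,p[2]])-p)/30).round(2))
for c in ['scene','top']:
    m=camera_model(c); print(c,proj([[594,-183,180],[594,-183,195]],m).round(1))
    if c=='top': print(ray_z((432,183.5),m,195))
E
```

```text
[[-0.     0.418  0.909]
 [-0.     0.909 -0.418]
 [-1.    -0.    -0.   ]]
[240.0761726  522.39437592 231.18389563] [  0.   -16.44  20.54]
scene [[301.5 263.7]
 [301.2 255.1]]
top [[430.9 184. ]
 [434.  181.7]]
[ 591.46188583 -180.21502011  195.        ]
```

Emit:
step_arm(
  deltas=[
    {"x":-1,"hand":1},
    {"x":-1,"hand":1},
    {"x":-1,"hand":1},
    {"x":-0.5,"hand":1},
    {"hand":1},
  ],
)

```text
schema error: expected keys x, y, z, wx, wy, wz, hand
```

Emit:
step_arm(
  deltas=[
    {"x":-1,"y":0,"z":0,"wx":0,"wy":0,"wz":0,"hand":1},
    {"x":-1,"y":0,"z":0,"wx":0,"wy":0,"wz":0,"hand":1},
    {"x":-1,"y":0,"z":0,"wx":0,"wy":0,"wz":0,"hand":1},
    {"x":-0.5,"y":-0.4,"z":0.5,"wx":0,"wy":0,"wz":0,"hand":1},
    {"x":0,"y":-0.8,"z":1,"wx":0,"wy":0,"wz":0,"hand":1},
  ],
)

```text
time: 0.82
position: [265.5, 472.7, 339.3]
orientation: [0.691, 0.152, 0.691, -0.149]
contact_force: [1.7, -0.1, 0.1]
finger_gap: 1.0
```

Emit:
step_arm(
  deltas=[
    {"x":0,"y":-0.8,"z":1,"wx":0,"wy":0,"wz":0,"hand":1},
    {"x":0,"y":-0.8,"z":1,"wx":0,"wy":0,"wz":0,"hand":1},
    {"x":0,"y":-0.8,"z":1,"wx":0,"wy":0,"wz":0,"hand":1},
    {"x":0,"y":-0.8,"z":1,"wx":0,"wy":0,"wz":0,"hand":1},
    {"x":0,"y":-0.8,"z":1,"wx":0,"wy":0,"wz":0,"hand":1},
  ],
)

```text
time: 1.23
position: [352.4, 297.6, 336.4]
orientation: [0.691, 0.151, 0.691, -0.151]
contact_force: [1.2, 0.8, -0.3]
finger_gap: 1.003
```

Emit:
step_arm(
  deltas=[
    {"x":0,"y":-0.8,"z":1,"wx":0,"wy":0,"wz":0,"hand":1},
    {"x":0,"y":-0.8,"z":1,"wx":0,"wy":0,"wz":0,"hand":1},
    {"x":0,"y":-0.8,"z":1,"wx":0,"wy":0,"wz":0,"hand":1},
    {"x":0,"y":-0.8,"z":1,"wx":0,"wy":0,"wz":0,"hand":1},
    {"x":0,"y":-0.8,"z":1,"wx":0,"wy":0,"wz":0,"hand":1},
  ],
)

```text
time: 1.65
position: [438.7, 125.7, 336.6]
orientation: [0.691, 0.151, 0.691, -0.151]
contact_force: [0.4, 1.2, 0.0]
finger_gap: 1.001
```

Emit:
step_arm(
  deltas=[
    {"x":0,"y":-0.8,"z":1,"wx":0,"wy":0,"wz":0,"hand":1},
    {"x":0,"y":-0.8,"z":1,"wx":0,"wy":0,"wz":0,"hand":1},
    {"x":0,"y":-0.8,"z":1,"wx":0,"wy":0,"wz":0,"hand":1},
    {"x":0,"y":-0.8,"z":1,"wx":0,"wy":0,"wz":0,"hand":1},
    {"x":0,"y":-0.8,"z":1,"wx":0,"wy":0,"wz":0,"hand":1},
  ],
)

```text
time: 2.07
position: [524.9, -46.1, 336.4]
orientation: [0.691, 0.151, 0.691, -0.151]
contact_force: [1.3, 1.5, -0.3]
finger_gap: 1.002
```

Emit:
step_arm(
  deltas=[
    {"x":0,"y":-0.8,"z":1,"wx":0,"wy":0,"wz":0,"hand":1},
    {"x":0,"y":-0.8,"z":1,"wx":0,"wy":0,"wz":0,"hand":1},
    {"x":0,"y":-0.8,"z":1,"wx":0,"wy":0,"wz":0,"hand":1},
    {"x":0,"y":-0.8,"z":1,"wx":0,"wy":0,"wz":0,"hand":1},
    {"x":0,"y":0,"z":0,"wx":0,"wy":0,"wz":0,"hand":1},
  ],
)

```text
time: 2.48
position: [595.0, -186.9, 333.9]
orientation: [0.69, 0.152, 0.691, -0.153]
contact_force: [-1.5, 0.9, -0.4]
finger_gap: 0.999
```

```bash
python3 - <<'E'
from h import *
from scipy.spatial.transform import Rotation as Ro
s=readout.get_state();print(s['time'],s['joint_pos'],s['position'],s['orientation'])
m=camera_model('wrist'); shot('wrist','w1.png')
print('campos',w([0,0,0],m))
for t in ['brass_knob','brass_disc']:
    for d in finder.tip_of(t,'wrist'): print(t,round(d['conf'],2),w(d['at'],m).round(1),proj(w(d['at'],m),m).round())
print(proj([[594,-183,180],[594,-183,195]],m).round(1))
E
```

```text
2.4833 [-4.27186661e-01  2.45662389e-01  1.12033856e+00 -1.24351722e-03
  1.77790892e+00 -1.56357685e+00] [ 594.96959788 -186.89037751  333.91920044] [ 0.68958166  0.15221852  0.6913636  -0.15271879]
campos [ 524.57579008 -153.99101742  475.64209431]
brass_knob 0.74 [ 590.6 -186.7  178.8] [[321. 208.]]
brass_disc 0.82 [ 615.2 -304.7   -5.7] [[248. 227.]]
brass_disc 0.66 [ 593.9 -184.6   50.4] [[324. 182.]]
[[326.6 210.3]
 [326.8 215.2]]
```

View pics/w1.png

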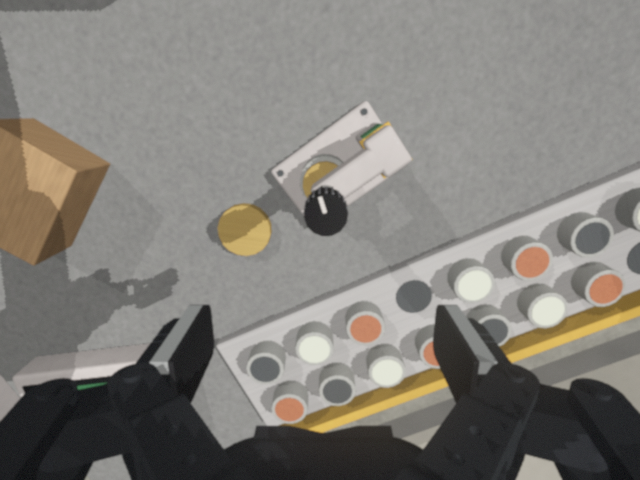

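The wrist picture shows the black knob with its white line, centre of its top at about (326,213). The brass disc is on the anvil behind it at (322,178), and the loose look-alike is at (244,229). I'll go down partway and remeasure.

Emit:
step_arm(
  deltas=[
    {"x":1,"y":0.1,"z":-0.1,"wx":0,"wy":0,"wz":0,"hand":1},
    {"x":1,"y":0,"z":0,"wx":0,"wy":0,"wz":0,"hand":1},
    {"x":0.8,"y":0,"z":0,"wx":0,"wy":0,"wz":0,"hand":1},
    {"x":0,"y":0,"z":0,"wx":0,"wy":0,"wz":0,"hand":1},
    {"x":0,"y":0,"z":0,"wx":0,"wy":0,"wz":0,"hand":1},
  ],
)

```text
time: 3.05
position: [591.6, -176.3, 252.8]
orientation: [0.691, 0.151, 0.691, -0.151]
contact_force: [0.5, -0.4, 0.8]
finger_gap: 0.999
```

```bash
cat > meas.py <<'E'
from h import *
import sys
from scipy.optimize import least_squares
from scipy.spatial.transform import Rotation as Ro
s=readout.get_state();p=np.array(s['position']);print(s['time'],p,s['joint_pos'][5],s['contact_force'],s['finger_gap'])
a=np.linspace(0,2*np.pi,60)
def hull(x,y,m,z=180):
    P=[[x+17*np.cos(t),y+17*np.sin(t),z+h] for t in a for h in(-15,15)]
    return cv2.convexHull(proj(P,m).astype(np.float32))[:,0]
for c in ['wrist','top','scene']:
    m=camera_model(c); im=shot(c,sys.argv[1]+c+'.png')
    for d in finder.masks_of('brass_knob',c):
        k=d['mask'];ys,xs=np.nonzero(k)
        if not(k.any()): continue
        pr=hull(594,-183,m)
        q=np.zeros(k.shape,np.uint8);cv2.fillConvexPoly(q,pr.round().astype(int),1);iou=(q&k).sum()/(q|k).sum()
        # shift so that projected silhouette's centroid & bbox match the mask's
        f=lambda v:np.r_[hull(*v,m).min(0)-[xs.min(),ys.min()],hull(*v,m).max(0)-[xs.max()+1,ys.max()+1]]
        o=least_squares(f,[594,-183]); print(c,round(d['conf'],2),'iou',iou.round(2),'fit',o.x.round(1),o.fun.round(1))
    for d in finder.tip_of('brass_knob',c): print('  tip',round(d['conf'],2),w(d['at'],m).round(1))
E
python3 meas.py b
```

```text
3.05 [ 591.58099698 -176.34555476  252.84891779] -1.5555390666800049 [ 0.46375895 -0.36318315  0.79294686] 0.998821217471204
wrist 0.71 iou 0.91 fit [ 594.  -183.1] [ 1.2 -1.5  0.5  1.4]
  tip 0.87 [ 592.7 -181.9  176.4]
scene 0.61 iou 0.9 fit [ 594.  -183.1] [ 0.1 -0.7 -0.4  0.6]
  tip 0.62 [ 593.9 -182.7  178.4]
```

View pics/bwrist.png

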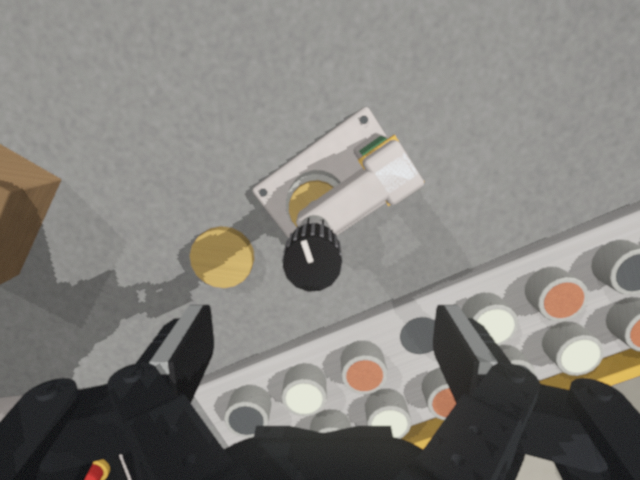

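Both cameras fit the knob axis at (594,-183). The picture shows its top at (313,258), clear of the fingers. I'll centre on it and descend to TCP z≈158.

Emit:
step_arm(
  deltas=[
    {"x":0,"y":-0.17,"z":0.17,"wx":0,"wy":0,"wz":0,"hand":1},
    {"x":0.8,"y":0,"z":0,"wx":0,"wy":0,"wz":0,"hand":1},
    {"x":0.8,"y":0,"z":0,"wx":0,"wy":0,"wz":0,"hand":1},
    {"x":0.8,"y":0,"z":0,"wx":0,"wy":0,"wz":0,"hand":1},
    {"x":0.75,"y":0,"z":0,"wx":0,"wy":0,"wz":0,"hand":1},
  ],
)

```text
time: 3.92
position: [594.5, -184.7, 156.5]
orientation: [0.691, 0.151, 0.691, -0.151]
contact_force: [0.8, -0.5, -0.6]
finger_gap: 1.0
```

Emit:
step_arm(
  deltas=[
    {"x":0,"y":0,"z":0,"wx":0,"wy":0,"wz":0,"hand":0.8},
    {"x":0,"y":0,"z":0,"wx":0,"wy":0,"wz":0,"hand":0.7},
    {"x":0,"y":0,"z":0,"wx":0,"wy":0,"wz":0,"hand":0.6},
    {"x":0,"y":0,"z":0,"wx":0,"wy":0,"wz":0,"hand":0.55},
    {"x":0,"y":0,"z":0,"wx":0,"wy":0,"wz":0,"hand":0.55},
  ],
  force=30,
)

```text
time: 4.33
position: [595.0, -184.5, 159.3]
orientation: [0.691, 0.151, 0.69, -0.151]
contact_force: [1.5, -0.4, -0.3]
finger_gap: 0.549
```

```bash
python3 meas.py c
```

```text
4.3333 [ 595.033564   -184.52793315  159.34832961] -1.5641931602829358 [ 1.49181359 -0.37101513 -0.27234784] 0.5491106121589717
wrist 0.73 iou 0.91 fit [ 593.1 -183. ] [ 1.6 -2.9  2.4  1. ]
  tip 0.63 [ 593.5 -185.3  179.3]
scene 0.73 iou 0.87 fit [ 594. -183.] [-0.9 -0.8 -0.4  0.5]
  tip 0.81 [ 595.4 -180.5  181.2]
```

View pics/cwrist.png

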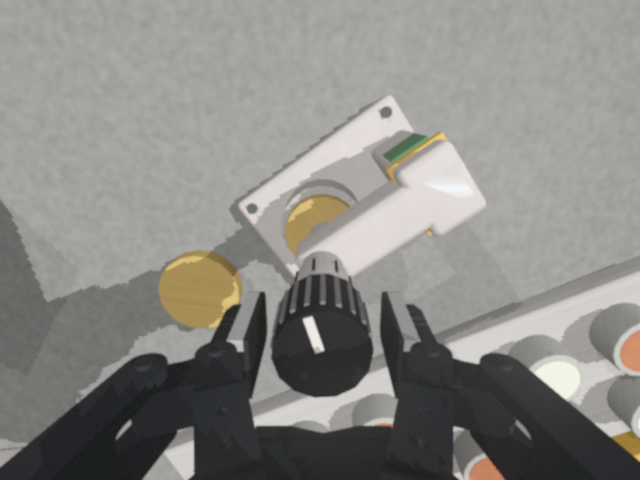

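The knob sits between the pads: edges at about 272 and 372, pads at 265 and 382, so it is centred within about 1 mm. A small correction along tool z, then close.

Emit:
step_arm(
  deltas=[
    {"x":0,"y":0.01,"z":-0.05,"wx":0,"wy":0,"wz":0,"hand":0.5},
    {"x":0,"y":0,"z":0,"wx":0,"wy":0,"wz":0,"hand":0.3},
    {"x":0,"y":0,"z":0,"wx":0,"wy":0,"wz":0,"hand":0.2},
    {"x":0,"y":0,"z":0,"wx":0,"wy":0,"wz":0,"hand":0.2},
    {"x":0,"y":0,"z":0,"wx":0,"wy":0,"wz":0,"hand":0.2},
  ],
  force=30,
)

```text
time: 5.2
position: [592.9, -183.8, 158.1]
orientation: [0.691, 0.151, 0.691, -0.152]
contact_force: [-5.0, -4.3, 3.6]
finger_gap: 0.391
```

```bash
python3 -c "
from h import *
s=readout.get_state();print(s)"
```

```text
{'time': 5.2, 'joint_pos': array([-4.24097577e-01,  2.78322818e-01,  1.43196156e+00, -1.12660680e-03,
        1.43143261e+00, -1.56365241e+00]), 'dq': array([-0.00096682,  0.00031847, -0.00105778,  0.00121718,  0.00105738,
       -0.00210588]), 'effort': array([ 2.96618320e+00, -7.96284556e+01, -5.51878059e+01,  1.54395830e+00,
       -7.53164236e-01,  2.21593439e-02]), 'position': array([ 592.90497791, -183.82420359,  158.05337748]), 'orientation': array([ 0.69061994,  0.1508573 ,  0.69086923, -0.15161093]), 'contact_force': array([-4.99725776, -4.27958299,  3.55262716]), 'torque': array([-0.56535781,  0.66804479, -0.00791125]), 'finger_gap': 0.39095786950851114}
```

Emit:
step_arm(
  deltas=[
    {"x":0,"y":0,"z":0,"wx":0.8,"wy":0,"wz":0,"hand":0.2},
    {"x":0,"y":0,"z":0,"wx":0.8,"wy":0,"wz":0,"hand":0.2},
    {"x":0,"y":0,"z":0,"wx":0.8,"wy":0,"wz":0,"hand":0.2},
    {"x":0,"y":0,"z":0,"wx":0.8,"wy":0,"wz":0,"hand":0.2},
    {"x":0,"y":0,"z":0,"wx":0.8,"wy":0,"wz":0,"hand":0.2},
  ],
)

```text
time: 5.62
position: [592.9, -183.7, 158.0]
orientation: [0.644, 0.293, 0.644, -0.293]
contact_force: [-4.0, -2.7, 3.6]
finger_gap: 0.39
```

Emit:
step_arm(
  deltas=[
    {"x":0,"y":0,"z":0,"wx":0.8,"wy":0,"wz":0,"hand":0.2},
    {"x":0,"y":0,"z":0,"wx":0.8,"wy":0,"wz":0,"hand":0.2},
    {"x":0,"y":0,"z":0,"wx":0.8,"wy":0,"wz":0,"hand":0.2},
    {"x":0,"y":0,"z":0,"wx":0.8,"wy":0,"wz":0,"hand":0.2},
    {"x":0,"y":0,"z":0,"wx":0.8,"wy":0,"wz":0,"hand":0.2},
  ],
)

```text
time: 6.03
position: [593.0, -183.7, 158.1]
orientation: [0.569, 0.42, 0.569, -0.421]
contact_force: [-2.5, -1.3, 3.2]
finger_gap: 0.388
```

```bash
python3 -c "
from h import *
s=readout.get_state();print(s['time'],s['joint_pos'][5],s['position'],s['contact_force'],s['torque'],s['finger_gap']);shot('wrist','d.png')"
```

```text
6.0333 -0.7217789137578662 [ 593.0485675  -183.6978979   158.07125987] [-2.49929638 -1.32837597  3.22429967] [-0.36383017  0.47464     0.0885793 ] 0.38784935655044067
```

View pics/d.png

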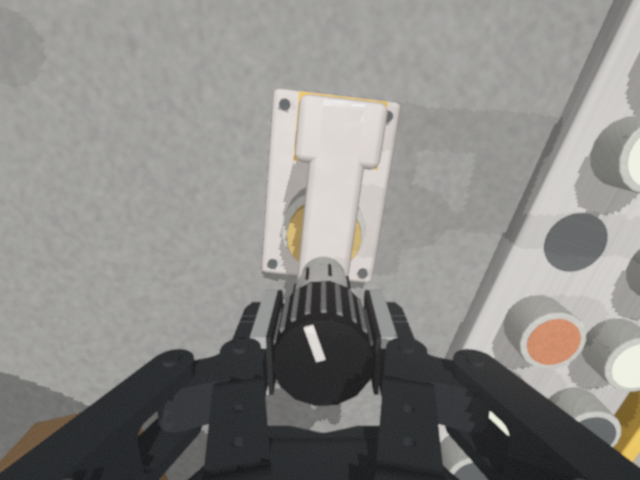

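The white line, at (315,343), has kept its place between the pads, so the knob turns with the gripper. The moment is already about 0.09 N m, at the slip level. I'll keep turning clockwise.

Emit:
step_arm(
  deltas=[
    {"x":0,"y":0,"z":0,"wx":0.8,"wy":0,"wz":0,"hand":0.2},
    {"x":0,"y":0,"z":0,"wx":0.8,"wy":0,"wz":0,"hand":0.2},
    {"x":0,"y":0,"z":0,"wx":0.8,"wy":0,"wz":0,"hand":0.2},
    {"x":0,"y":0,"z":0,"wx":0.8,"wy":0,"wz":0,"hand":0.2},
    {"x":0,"y":0,"z":0,"wx":0.8,"wy":0,"wz":0,"hand":0.2},
  ],
)

```text
time: 6.5
position: [593.1, -183.7, 158.0]
orientation: [-0.47, -0.529, -0.469, 0.529]
contact_force: [-2.5, -3.4, 2.7]
finger_gap: 0.39
```

Emit:
step_arm(
  deltas=[
    {"x":0,"y":0,"z":0,"wx":0.8,"wy":0,"wz":0,"hand":0.2},
    {"x":0,"y":0,"z":0,"wx":0.8,"wy":0,"wz":0,"hand":0.2},
    {"x":0,"y":0,"z":0,"wx":0.8,"wy":0,"wz":0,"hand":0.2},
    {"x":0,"y":0,"z":0,"wx":0.8,"wy":0,"wz":0,"hand":0.2},
    {"x":0,"y":0,"z":0,"wx":0.8,"wy":0,"wz":0,"hand":0.2},
  ],
)

```text
time: 6.92
position: [593.2, -183.7, 158.0]
orientation: [-0.35, -0.615, -0.349, 0.615]
contact_force: [-1.7, -2.2, 2.3]
finger_gap: 0.392
```

```bash
python3 -c "
from h import *
s=readout.get_state();print(s['time'],s['joint_pos'][5],s['position'],s['contact_force'],s['torque'],s['finger_gap']);shot('wrist','e.png')"
```

```text
6.9167 0.11375093522027523 [ 593.21775242 -183.66911212  158.03632359] [-1.67727118 -2.18560828  2.30909624] [-0.39722249  0.25054616  0.01339503] 0.3915439249412326
```

View pics/e.png

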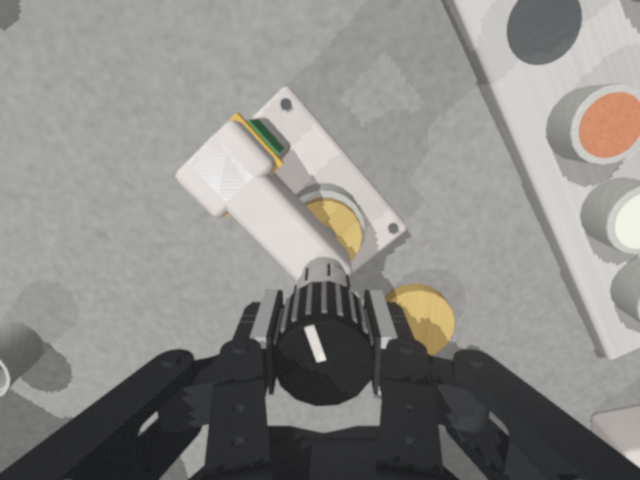

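The knob has followed the gripper for 1.67 rad: the white line is still at (315,343) and the disc is in place. That is more than the 1.35 rad needed, so I release and lift straight up.

Emit:
step_arm(
  deltas=[
    {"x":0,"y":0,"z":0,"wx":0.2,"wy":0,"wz":0,"hand":0.2},
    {"x":0,"y":0,"z":0,"wx":0,"wy":0,"wz":0,"hand":0.6},
    {"x":0,"y":0,"z":0,"wx":0,"wy":0,"wz":0,"hand":0.9},
    {"x":0,"y":0,"z":0,"wx":0,"wy":0,"wz":0,"hand":0.9},
    {"x":0,"y":0,"z":0,"wx":0,"wy":0,"wz":0,"hand":0.9},
  ],
)

```text
time: 7.38
position: [593.3, -183.1, 157.7]
orientation: [-0.344, -0.618, -0.344, 0.618]
contact_force: [0.3, -0.2, 0.2]
finger_gap: 0.899
```

Emit:
step_arm(
  deltas=[
    {"x":0,"y":0,"z":0,"wx":0,"wy":0,"wz":0,"hand":0.9},
    {"x":-0.7,"y":0,"z":0,"wx":0,"wy":0,"wz":0,"hand":0.9},
    {"x":-1,"y":0,"z":0,"wx":0,"wy":0,"wz":0,"hand":0.9},
    {"x":-1,"y":0,"z":0,"wx":0,"wy":0,"wz":0,"hand":0.9},
    {"x":-1,"y":0,"z":0,"wx":0,"wy":0,"wz":0,"hand":0.9},
  ],
)

```text
time: 7.8
position: [593.1, -183.1, 270.1]
orientation: [-0.344, -0.618, -0.344, 0.618]
contact_force: [-0.1, 0.2, 0.6]
finger_gap: 0.898
```

Emit:
step_arm(
  deltas=[
    {"x":-0.5,"y":0,"z":0,"wx":0,"wy":0,"wz":0,"hand":0.9},
    {"x":0,"y":0,"z":0,"wx":0,"wy":0,"wz":0,"hand":0.9},
    {"x":0,"y":0,"z":0,"wx":0,"wy":0,"wz":0,"hand":0.9},
    {"x":0,"y":0,"z":0,"wx":0,"wy":0,"wz":0,"hand":0.9},
    {"x":0,"y":0,"z":0,"wx":0,"wy":0,"wz":0,"hand":0.9},
  ],
)

```text
time: 8.22
position: [593.0, -183.2, 282.4]
orientation: [-0.343, -0.618, -0.344, 0.619]
contact_force: [-0.0, 1.5, -0.4]
finger_gap: 0.9
```

```bash
python3 -c "
from h import *
s=readout.get_state();print(s['time'],s['joint_pos'][5],s['position'],s['contact_force'],s['torque'],s['finger_gap']);a=shot('wrist','f.png');b=shot('scene','g.png')
cv2.imwrite('pics/fg.png',np.hstack([cv2.resize(a,(400,300)),cv2.resize(b[200:440,150:470],(400,300))])[:,:,::-1])
for c in ['wrist','scene']:
    m=camera_model(c)
    for d in finder.tip_of('brass_disc',c): print(c,round(d['conf'],2),w(d['at'],m).round(1))"
```

```text
8.2167 0.13264484293547962 [ 592.99763332 -183.17096825  282.44299079] [-0.03120874  1.54982219 -0.36474688] [-0.00436055 -0.01603028 -0.01301395] 0.9001619654929969
wrist 0.68 [ 592.1 -183.7   48.5]
wrist 0.68 [ 613.9 -305.5   -3.4]
scene 0.65 [ 611.4 -308.2    3.2]
scene 0.64 [ 589.2 -188.1   49.2]
```

View pics/fg.png

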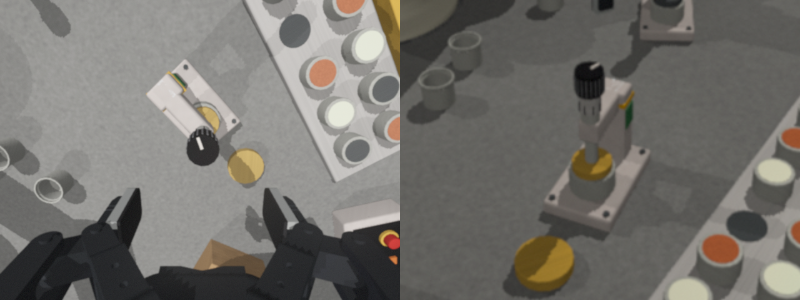

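The left half (wrist view) shows the open gripper clear above the knob, with the line at about (200,144) in the same direction as when released. The right half (scene view) shows the brass disc flat on its anvil at (592,162), with the spindle on it. Handing in.

```bash
python3 -c "
from cell import hand_in
print(hand_in())"
```

```text
the job is handed in; nothing more can be done
None
```

I gripped the brass gauge's ratchet knob and turned it clockwise about 1.69 rad. I then released it, lifted about 125 mm clear, and handed the job in at about 8.5 s of the 29 s allowed.

**Turn:** The white line on the knob kept its place between the pads during the turn, so the knob followed the gripper. With at most 0.8 rad to reach the disc, that leaves at least about 0.9 rad of slip, against the 0.17 rad needed.

**Moment reading:** This was not a clear check. It read about 0.09 N m midway, near the slip level, but only 0.013 N m at the end of the turn. I had no direct reading of the slip or the clamp force, so both rest on the turn angle.

**Disc:** After release the wrist camera's disc finding was about 2 mm from the knob axis. The scene camera's was about 7 mm off, and the finder is good to about 4 mm. Both are inside the 12 mm limit, and the picture shows the disc flat with the spindle on it.

**Robot clear:** The last contact force was about 1.5 N, the same as the readings in free air. The gripper never came near the plain gauge at working height.

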